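# Connect the suction sleeve and hold the dust hatch half open

### The arm

A 6-joint arm with a two-finger parallel gripper is mounted at the origin on the work surface. World frame = base frame: x ahead of the robot, y to its left, z up, the work surface at z = 0. Lengths are in m, angles in degrees, forces in N, time in s.
With the tool pointing down it reaches from about 0.25 to 0.8 m from the base axis. Payload 8.5 kg.
Tool frame: the origin (TCP) lies at the centre of the arm's flange, where the gripper is bolted on; the fingertips stand robot.tips_ahead ahead of it and the grasp point (between the pads) lies 155 mm ahead of it (robot.tips_ahead is the distance from the TCP to the fingertips, in m); z points along the fingers, y is the direction in which the jaws open and shut (so a half turn about z gives the same grasp; the last joint's range is limited). The gripper opens to 85 mm and grips with 20 to 120 N. Pads are 22 mm wide; open, the fingers measure 114 mm over their backs; the gripper's body (76 mm by 85 mm) begins 54 mm behind the grasp point. The pads swing forward as they close: fully open they stand 13 mm farther back than shut.
Start: joints at [64.229, 13.648, -0.773, 75.585, 0, 90], TCP at [0.228, 0.473, 0.405] pointing down, gripper open.
Joint ranges: [-152.45, 152.45], [-59.26, 108.67], [-65.41, 83.53], [-104.44, 129.93], [-82.83, 76.93], [-180, 180]. Speed limits (degrees/s): [127.2, 127.2, 159.86, 180, 180, 180].

### API

Orientations are given as [roll, pitch, yaw] about the fixed x, y, z axes, in that order (R = Rz(yaw) Ry(pitch) Rx(roll)).
In Python, from rig import robot, imaging gives the robot as it stands.
- The arm moves only by the tool drive_tool, never from a script. Its argument "plan" is one flat list of numbers, 7 for each row, row after row: the finger opening in m, from 0 to 0.0854, then the shift along the tool's x, y, z in m, then the turn, a rotation vector about the tool's x, y, z in rad. In form: [gripper, x, y, z, rx, ry, rz, gripper, x, y, z, rx, ry, rz, ...]. A call has 1 to 12 rows; each row shifts and turns the pose as measured when the row begins, along the tool's axes as they then stand; what a row does not reach is not made up. A row lasts 1/12 s, in which the tool goes at most 41.7 mm and 7.16 degrees, less where a joint would pass 70% of its speed; a pose out of reach is approached as far as the arm can. A call with a gripper value outside its range is refused whole. The fingers move at their own pace and stop on an object; "force" is the grip in N (left out, the last holds). Time passes only in rows, so rows that do not move let the fingers close. It gives the time, the measured TCP pose, the force and the opening at its end, in the units of the state.
- robot.get_state(): the state, without advancing time (a new reading comes with each control period).
- imaging.get_image(name): name is "scene" or "top"; returns (picture, depth): 480x640x3 uint8, blue, green, red; 480x640 float32, m along the optical axis (not along the pixel's ray), 0 where there is no reading.
- imaging.camera_info(name): a dict with "fx", "fy", "cx", "cy" (pixels), "k1" (the pictures are not rectified: a ray, as slopes to the right and down, at radius r is drawn at 1 + k1 r^2 times it, then the intrinsics apply), "cam_to_world" (4x4, takes a point from camera to world coordinates). Camera axes: x right, y down, z forward; pixel columns grow to the right and rows downward; lengths in m; the calibration is good to about 2 mm. A picture is of the moment at which its call begins. camera_info takes no time and is no camera call.
- robot.sign_off(): hands the job in, once; it reports no verdict.
The state is a dict: "time_s": time; "joint_positions": joint angles; "qvel": joint speeds; "joint_torque": joint torques, N m; "eef_pos": TCP position; "orientation": TCP orientation; "ft_force": force on the tool from outside, world axes, zero at the start; "ft_torque": the same for the moment, N m; "grip_width": finger opening in m.
Only numpy, scipy, OpenCV 4.12 (cv2) and the standard library are available. Lean on these libraries where they do the work, as an engineer would, in place of code of your own. Each camera call takes 0.05 s, during which the arm holds its last target.

### The job

Get the grinding-dust box ready for suction: push the short black sleeve down over the upright spigot on the box until it is fully home on the spigot's shoulder, keeping it in the gripper until it is home rather than dropping it on, then let go of it. Then lift the box's hatch by its bar handle to 45 degrees open and keep holding it there: the hatch falls shut on its own, so the program finishes while the gripper still holds the hatch, with the sleeve left home on the spigot. Leave the tape roll, the grinding discs and the piece of angle iron where they are.

Things in the scene. Friction and masses are not known exactly. Their poses are not given: they have to be found in the camera images.
- sleeve: Hard black plastic tube, open at both ends, standing upright on the bench: outside diameter 48, bore 40, height 80 mm, about 60 g. Origin: centre of its lower end; z runs up along the tube. Both ends are alike. It starts in one of four places, left or right of the dust box.
- dust_box: Grey metal dust box fixed to the bench, 190 (x) by 320 (y) by 100 mm high; place and yaw vary. Origin: centre of its underside. x points to the rear (its -x front faces roughly the robot), y to the left seen from the robot, z up. The bin with the hatch is on its -y side, the closed deck with the spigot on its +y side.
- spigot_seat (a point): Point on the spigot's axis on top of its shoulder, 108 mm above the bench, where the sleeve's lower end comes to rest. Shoulder: dark steel disc, 64 mm across, 8 mm thick. The aluminium spigot rises 50 mm above this point, diameter 36 mm, the last 8 mm tapering to 28: 2 mm clearance all round in the sleeve. At x 0, y +115 mm in the box's frame.
- hatch (a joint): Opening angle of the hatch in rad: 0 shut, 0.785 is 45 degrees, stop at 1.35. The hatch hinges along its rear edge (parallel to the box's y axis) and its front edge rises. Steel plate 178 by 226 by 4 mm with a bar handle, 0.35 to 0.6 kg in all; it falls shut from every angle, so it has to be held. Lifting at the bar takes about 2 to 4 N.
- hatch_hinge (a point): Middle of the hatch's hinge axis, at x +90, y -45, z +101 mm in the dust box's frame. Does not move as the hatch opens.
- hatch_bar (a point): Middle of the hatch's bar handle: round dark steel bar, 10 mm thick, parallel to the hinge, clear over 90 mm between its legs. Moves with the hatch. Shut, it lies 200 mm in front of the hinge axis and 40 mm above it (141 mm above the bench, 22 mm ahead of the plate's edge, 36 mm above the plate). It can turn between the fingers, so the gripper may keep pointing down as the hatch rises.
- tape_roll: Bystander: roll of pale tape lying flat, 100 mm across, hole 76 mm, 50 mm high. Origin: centre of its underside.
- disc_stack: Bystander: flat stack of three grinding discs, 114 mm across, 21 mm high. Origin: centre of its underside.
- angle_offcut: Bystander: offcut of dark steel angle, 50 (x) by 90 (y) mm, 50 mm high, 5 mm thick. Origin: centre of its underside.
Not all that is in view belongs to the job. Leave any pink, purple or yellow look-alike of the sleeve alone.

How it is judged (in metres and radians):
On the way, in this order (a step that is already met when the one before it is completed fails the run):
1. the sleeve is fully home on the spigot while the robot still touches it (horizontal distance between sleeve and spigot_seat below 0.006 m and z of sleeve in the frame of spigot_seat between -0.004 and 0.005 m and angle between sleeve's own z axis and vertical below 0.12 rad and contact force between any of the fingers, the arm and sleeve above 0.3 N), for 0.1 s.
2. with the sleeve home and let go, the robot holds the hatch at 45 degrees (horizontal distance between sleeve and spigot_seat below 0.006 m and z of sleeve in the frame of spigot_seat between -0.004 and 0.005 m and angle between sleeve's own z axis and vertical below 0.12 rad and contact force between each of the fingers, the arm and sleeve below 0.2 N and contact force between any of the fingers, the arm and hatch above 0.5 N and value of joint hatch between 0.68 and 0.89 rad and velocity of joint hatch between -0.1 and 0.1 rad/s), for 0.2 s.
At the end, for the whole second after the job is handed in: Sleeve on the spigot (axis within 6 mm, lower end within 5 mm of the shoulder, upright within 0.12 rad), not touched by the robot; the robot holds the hatch (over 0.5 N) still (under 0.1 rad/s) at 45 degrees +-6 (0.68 to 0.89 rad), and nothing else props it (all of step 2 and contact force between each of sleeve, tape_roll, disc_stack, angle_offcut and hatch below 0.1 N); the arm keeps its last pose, push and grip.
It fails at once if a bystander (tape roll, grinding discs, angle iron) is moved by more than 25 mm (distance of any of tape_roll, disc_stack, angle_offcut from where it was at the start of the episode above 0.025 m).
It also fails if it takes over 64 s, if anything falls off the work surface, if the arm or the gripper's body presses on something with over 40 N, if the wrist force passes 120 N, or if a joint passes its speed limit or range.

## Working session

There is one attempt and no reset: what is moved stays moved. The work goes in short steps, Python scripts to look and compute and a tool call to move; the robot and the scene stay as the last step left them, time stands still between calls to the robot, and variables do not carry over. Pictures are saved under pics/ and viewed, and the job is handed in when it is done.

Besides the shell and the picture viewer there is one more tool, called after "Emit:" as name(argument=value, ...), one argument or row to a line, values as JSON. drive_tool: Moves the arm, as the interface text tells. Its arguments: {"type":"object","properties":{"plan":{"type":"array"},"force":{"type":"number"}},"required":["plan"]}

```bash
ls; mkdir -p pics; python3 - <<'E'
from rig import robot, imaging
import cv2,numpy as np,pickle
print(robot.get_state(), robot.tips_ahead)
for n in ("scene","top"):
    p,d=imaging.get_image(n); c=imaging.camera_info(n); print(n,c)
    cv2.imwrite(f"pics/{n}0.png",p); np.savez(f"{n}0.npz",p=p,d=d); 
E
```

```text
pics
{'time_s': 0.0, 'joint_positions': array([ 6.42281048e+01,  1.36801671e+01, -8.15129721e-01,  7.55866910e+01,
        3.36089794e-05,  9.00021220e+01]), 'qvel': array([ 0.0797579 , -0.08377839, -0.04165675, -0.02485169,  0.00330023,
        0.05597167]), 'joint_torque': array([ 3.46666282e-03, -5.38784015e+01,  3.46435905e+01,  1.81432423e-02,
        2.36831793e-04, -7.14892593e-06]), 'eef_pos': array([0.22819029, 0.47262597, 0.40409702]), 'orientation': array([-1.79918012e+02, -3.05724068e-05,  1.54225983e+02]), 'ft_force': array([ 0.14567476, -0.20092252, -0.38337358]), 'ft_torque': array([0.0106596 , 0.00516286, 0.0512078 ]), 'grip_width': 0.08544400016669935} 0.1734
scene {'fx': 483.97258550268964, 'fy': 483.97258550268964, 'cx': 323.72783639493144, 'cy': 237.2459647214804, 'k1': -0.011385693834743945, 'cam_to_world': array([[-0.33166973,  0.80848667, -0.48615275,  1.19632763],
       [ 0.9433206 ,  0.29071325, -0.16010011,  0.16037457],
       [ 0.01189225, -0.51169827, -0.85908292,  1.23164186],
       [ 0.        ,  0.        ,  0.        ,  1.        ]])}
top {'fx': 436.7111531587244, 'fy': 436.7111531587244, 'cx': 325.0233271902881, 'cy': 236.9793062837806, 'k1': -0.02918740280197558, 'cam_to_world': array([[ 0.01893806, -0.99122488,  0.13082273,  0.42394026],
       [-0.99980201, -0.01957416, -0.00357807, -0.03211176],
       [ 0.00610741, -0.13072907, -0.99139932,  1.26577458],
       [ 0.        ,  0.        ,  0.        ,  1.        ]])}
```

View pics/scene0.png

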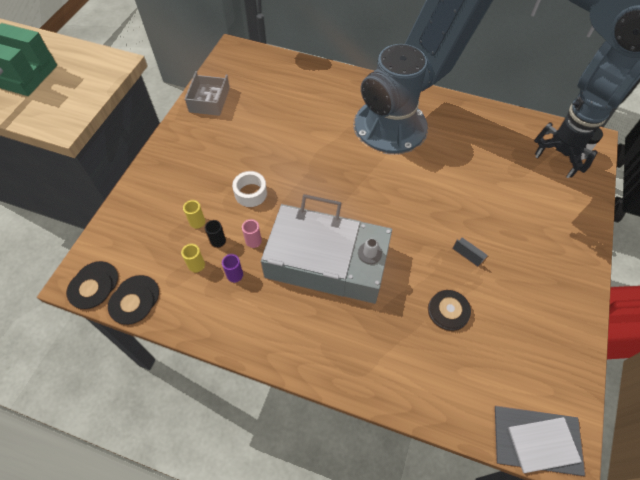

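View pics/top0.png

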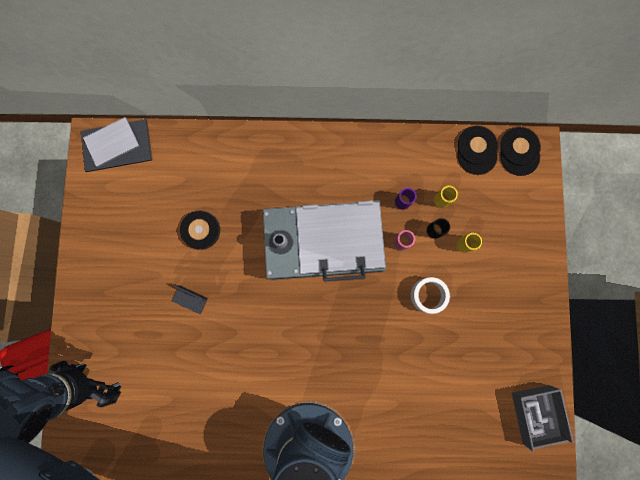

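The scene shows the black sleeve at scene px (215,234) and top px (438,229). The candidates are black (438,229), yellow (448,195) and (473,241), purple (405,198) and pink (405,240), all in the top view. Only the black one fits the description. The spigot is at top px (280,240), the bar at about (344,277) and the tape roll at (430,295). Next I'll take enlarged crops and measure.

```bash
cat > h.py <<'E'
import numpy as np,cv2
from rig import robot, imaging
def ray(n,u,v):
    c=imaging.camera_info(n); K=np.array([[c['fx'],0,c['cx']],[0,c['fy'],c['cy']],[0,0,1]])
    q=cv2.undistortPoints(np.array([[[u,v]]],float),K,np.array([c['k1'],0,0,0,0.]))[0,0]
    T=c['cam_to_world']; return T[:3,3],T[:3,:3]@np.array([q[0],q[1],1])
def onz(n,u,v,z):
    o,d=ray(n,u,v); return o+d*(z-o[2])/d[2]
def proj(n,P):
    c=imaging.camera_info(n); T=np.linalg.inv(c['cam_to_world']); p=T[:3,:3]@np.asarray(P,float)+T[:3,3]
    x,y=p[:2]/p[2]; s=1+c['k1']*(x*x+y*y); return np.array([c['fx']*x*s+c['cx'],c['fy']*y*s+c['cy']])
def cloud(n,d):
    c=imaging.camera_info(n); K=np.array([[c['fx'],0,c['cx']],[0,c['fy'],c['cy']],[0,0,1]])
    v,u=np.mgrid[0:480,0:640]; q=cv2.undistortPoints(np.stack([u.ravel(),v.ravel()],1).astype(float)[:,None],K,np.array([c['k1'],0,0,0,0.]))[:,0]
    P=np.c_[q,np.ones(len(q))]*d.reshape(-1,1); T=c['cam_to_world']; return (P@T[:3,:3].T+T[:3,3]).reshape(480,640,3)
E
python3 - <<'E'
from h import *
t=np.load('top0.npz');s=np.load('scene0.npz')
a=cv2.resize(t['p'][170:320,380:500],None,fx=4,fy=4,interpolation=cv2.INTER_CUBIC)
b=cv2.resize(t['p'][190:290,255:395],None,fx=5,fy=5,interpolation=cv2.INTER_CUBIC)
cv2.imwrite('pics/a.png',a);cv2.imwrite('pics/b.png',b)
cv2.imwrite('pics/c.png',cv2.resize(s['p'][180:310,170:400],None,fx=3.4,fy=3.4,interpolation=cv2.INTER_CUBIC))
for n,f in(('top',t),('scene',s)):
    C=cloud(n,f['d']); hsv=cv2.cvtColor(f['p'],cv2.COLOR_BGR2HSV)
    z=C[...,2]
    # cylinder-top pixels: rim at z ~.08
    m=((z>.074)&(z<.087)&(f['d']>0)&(C[...,0]>.2)&(C[...,0]<.7)).astype(np.uint8)
    k,l,st,ce=cv2.connectedComponentsWithStats(m)
    for i in range(1,k):
        if st[i,4]>15:
            q=l==i; print(n,'z80',ce[i].round(1),st[i,4],onz(n,*ce[i],.08).round(4),np.median(f['p'][q],0), z[q].mean().round(4))
    for lo,hi,nm in((.098,.102,'top100'),(.15,.165,'spig'),(.134,.147,'bar'),(.045,.055,'tape')):
        m=((z>lo)&(z<hi)&(f['d']>0)&(C[...,0]>.2)&(C[...,0]<.7)).astype(np.uint8)
        k,l,st,ce=cv2.connectedComponentsWithStats(m)
        for i in range(1,k):
            if st[i,4]>15: print(n,nm,ce[i].round(1),st[i,4],C[l==i].mean(0).round(4))
E
```

```text
top z80 [407.2 201. ] 42 [ 0.6858 -0.2626  0.08  ] [109.5  36.5  81. ] 0.0788
top z80 [448.2 200.3] 30 [ 0.69   -0.3769  0.08  ] [ 47.  167.5 201.5] 0.0782
top z80 [441.1 226.5] 81 [ 0.6158 -0.3559  0.08  ] [22. 20. 18.] 0.0784
top z80 [405.6 237.8] 76 [ 0.5825 -0.2574  0.08  ] [134.5 108.5 203. ] 0.0786
top z80 [472.5 240.8] 89 [ 0.5779 -0.4421  0.08  ] [ 52. 181. 215.] 0.0786
top top100 [348.5 202.8] 17 [ 0.6729 -0.0985  0.0997]
top top100 [282.4 239.2] 956 [0.5699 0.0784 0.0997]
top top100 [330.1 215.6] 17 [ 0.6364 -0.049   0.1006]
top top100 [343.5 215.6] 22 [ 0.6371 -0.0853  0.1007]
top top100 [270.8 272. ] 50 [0.4809 0.1063 0.0997]
top top100 [296.  271.8] 22 [0.4827 0.0392 0.0997]
top top100 [340.3 270.9] 16 [ 0.4873 -0.0788  0.0999]
top spig [279.3 239. ] 139 [0.563  0.081  0.1558]
top bar [344.4 277.1] 174 [ 0.4694 -0.0878  0.1426]
top tape [474.7 239.7] 20 [ 0.585  -0.459   0.0496]
top tape [462.6 244. ] 18 [ 0.5721 -0.4242  0.0502]
top tape [431.1 294.7] 411 [ 0.4289 -0.3334  0.0493]
top tape [188.5 292. ] 60 [0.4235 0.3384 0.0489]
scene z80 [15.1 69.1] 94 [ 0.2654 -1.291 
[... 1066 characters left out ...]
0.0502]
scene tape [195.6 217.6] 36 [ 0.5901 -0.4329  0.0485]
scene tape [212.5 227.2] 25 [ 0.6042 -0.3714  0.0501]
scene tape [249.8 227.3] 21 [ 0.5684 -0.2705  0.0504]
scene tape [254.  237.6] 28 [ 0.5954 -0.2456  0.0497]
scene tape [218.4 237.1] 17 [ 0.6287 -0.3406  0.0512]
scene tape [469.1 249. ] 82 [0.4251 0.3381 0.0494]
scene tape [192.4 250.9] 16 [ 0.6933 -0.3896  0.0502]
scene tape [231.  261.2] 28 [ 0.6869 -0.2746  0.0507]
scene tape [269.7 271.6] 27 [ 0.6805 -0.1619  0.0506]
scene tape [299.1 278.6] 18 [ 0.6731 -0.0794  0.0503]
scene tape [313.8 282. ] 24 [ 0.6689 -0.0387  0.0498]
scene tape [328.8 285.4] 22 [0.6653 0.003  0.0512]
scene tape [360.9 293. ] 53 [0.6574 0.0907 0.0504]
```

```bash
sleep 0
```

```text
(no output)
```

View pics/a.png

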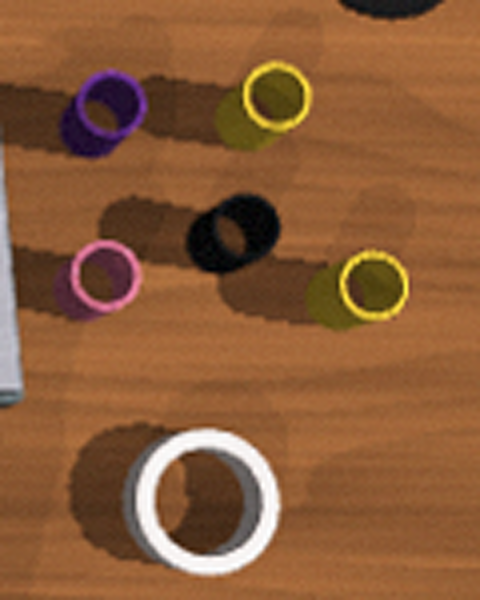

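View pics/b.png

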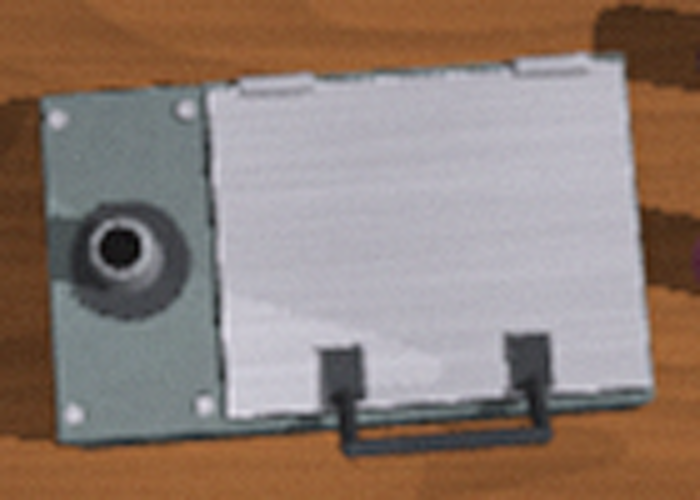

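View pics/c.png

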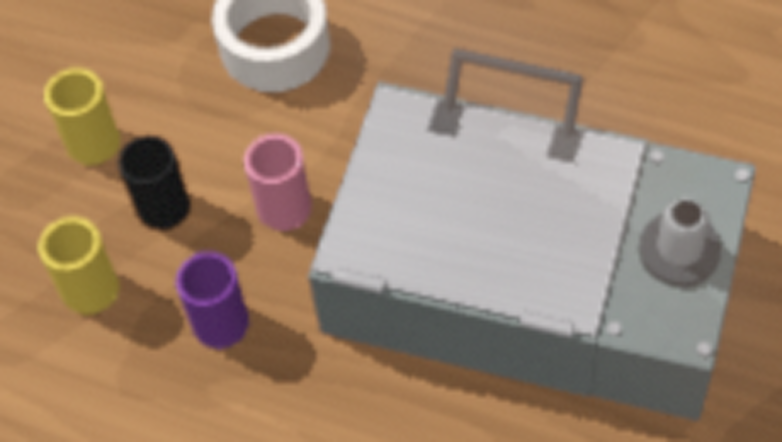

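The crops confirm it: the black tube at top px (441,227) is the open sleeve, with yellow, pink and purple look-alikes around it. Next I'll refine by circle fits at the known heights.

```bash
python3 - <<'E'
from h import *
fs={n:np.load(n+'0.npz') for n in('top','scene')}
def circ(P):
    A=np.c_[2*P[:,:2],np.ones(len(P))]; s=np.linalg.lstsq(A,(P[:,:2]**2).sum(1),rcond=None)[0]
    return s[:2],np.sqrt(s[2]+s[0]**2+s[1]**2)
for n,f in fs.items():
    C=cloud(n,f['d']); z=C[...,2]; ok=f['d']>0
    for nm,ctr,R,h,lo in(('sleeve',(.618,-.357),.05,.08,.07),('pink',(.583,-.259),.05,.08,.07),('spig',(.566,.081),.04,.158,.15),('should',(.567,.081),.045,.108,.105),('tape',(.43,-.334),.08,.05,.044)):
        m=(ok&(np.hypot(C[...,0]-ctr[0],C[...,1]-ctr[1])<R)&(z>lo)).astype(np.uint8)
        c=max(cv2.findContours(m,cv2.RETR_EXTERNAL,cv2.CHAIN_APPROX_NONE)[0],key=cv2.contourArea)
        c=cv2.convexHull(c)[:,0]
        P=np.array([onz(n,u,v,h) for u,v in c]); xy,r=circ(P); mc=cv2.minEnclosingCircle(P[:,:2].astype(np.float32))
        q=m>0; 
        print(n,nm,xy.round(4),r.round(4),np.round(mc[0],4),round(mc[1],4),'bbox',np.round((np.median(C[q],0)),4), 'contour',cv2.minEnclosingCircle(C[q][:,:2].astype(np.float32)))
    # hatch plate + bar direction
    m=ok&(z>.135)&(z<.147)&(abs(C[...,0]-.47)<.04)&(abs(C[...,1]+.088)<.08)
    vx,vy,x0,y0=cv2.fitLine(C[m][:,:2].astype(np.float32),cv2.DIST_HUBER,0,.01,.01).ravel(); t=(C[m][:,:2]-[x0,y0])@[vx,vy]
    print(n,'bar ang',np.degrees(np.arctan2(-vx*np.sign(vy),abs(vy))),(np.array([x0,y0])+np.array([vx,vy])*(t.min()+t.max())/2).round(4),np.ptp(t), C[m][:,2].max())
    m=ok&(z>.095)&(z<.112)&(C[...,0]>.4)&(C[...,0]<.75)&(abs(C[...,1]+.03)<.25)
    print(n,'box',cv2.minAreaRect(C[m][:,:2].astype(np.float32)))
E
```

```text
top sleeve [ 0.6162 -0.3547] 0.0231 [ 0.6168 -0.3547] 0.0243 bbox [ 0.6168 -0.3561  0.078 ] contour ((0.6174273490905762, -0.35539522767066956), 0.024701649323105812)
top pink [ 0.5817 -0.2566] 0.0238 [ 0.5815 -0.2567] 0.0245 bbox [ 0.5822 -0.2575  0.0785] contour ((0.5819045305252075, -0.25730663537979126), 0.024270858615636826)
top spig [0.563  0.0805] 0.0168 [0.5628 0.0802] 0.0175 bbox [0.5628 0.0814 0.1562] contour ((0.5636096000671387, 0.08091864734888077), 0.01754201389849186)
top should [0.5632 0.0816] 0.0314 [0.5632 0.0813] 0.032 bbox [0.5601 0.0789 0.1098] contour ((0.5632971525192261, 0.08159895986318588), 0.031885407865047455)
top tape [ 0.4289 -0.3331] 0.0498 [ 0.4294 -0.3331] 0.0503 bbox [ 0.4288 -0.3336  0.0492] contour ((0.42913588881492615, -0.33394286036491394), 0.05024808645248413)
top bar ang 5.2236505 [ 0.4692 -0.0871] 0.10838241113924349 0.14690128213226994
top box ((0.5746413469314575, -0.03192205727100372), (0.19131119549274445, 0.31747928261756897), 5.349700450897217)
scene sleeve [ 0.6198 -0.3564] 0.0255 [ 0.6189 -0.355 ] 0.0279 bbox [ 0.6202 -0.3582  0.0777]
[... 214 characters left out ...]
68), 0.025436965748667717)
scene spig [0.5677 0.0814] 0.0175 [0.5676 0.0816] 0.018 bbox [0.5675 0.0819 0.1579] contour ((0.566094160079956, 0.0801529735326767), 0.017687609419226646)
scene should [0.559  0.0798] 0.0346 [0.558  0.0822] 0.0384 bbox [0.5736 0.0825 0.1133] contour ((0.5616202354431152, 0.085591159760952), 0.04237949848175049)
scene tape [ 0.4307 -0.3354] 0.0508 [ 0.4315 -0.3363] 0.053 bbox [ 0.4327 -0.3358  0.0502] contour ((0.4297761023044586, -0.33809894323349), 0.05253170430660248)
scene bar ang 5.362379 [ 0.4711 -0.0875] 0.10692200073293709 0.14691534817924068
scene box ((0.5738402605056763, -0.03427684307098389), (0.19498322904109955, 0.3207721412181854), 5.174431324005127)
```

Emit:
drive_tool(
  plan=[0.085, -0.031, -0.025, 0, 0, 0, 0, 0.085, -0.031, -0.025, 0, 0, 0, 0, 0.085, -0.031, -0.025, 0, 0, 0, 0, 0.085, -0.031, -0.025, 0, 0, 0, 0, 0.085, -0.031, -0.025, 0, 0, 0, 0, 0.085, -0.031, -0.025, 0, 0, 0, 0, 0.085, -0.031, -0.025, 0, 0, 0, 0, 0.085, -0.031, -0.025, 0, 0, 0, 0, 0.085, -0.031, -0.025, 0, 0, 0, 0, 0.085, -0.031, -0.025, 0, 0, 0, 0, 0.085, -0.031, -0.025, 0, 0, 0, 0, 0.085, -0.031, -0.025, 0, 0, 0, 0],
  force=40,
)

```text
time_s: 1.1
eef_pos: [0.4372, 0.0289, 0.4007]
orientation: [-179.8, -0.1, 155.0]
ft_force: [0.1, 1.9, -0.2]
grip_width: 0.085
```

```bash
cat >> h.py <<'E'
from scipy.spatial.transform import Rotation as Ro
def go(p,yaw=None):
    s=robot.get_state(); R=Ro.from_euler('xyz',s['orientation'],degrees=True)
    t=R.inv().apply(np.asarray(p)-s['eef_pos'])
    if yaw is None: yaw=s['orientation'][2]
    r=(R.inv()*Ro.from_euler('xyz',[180,0,yaw],degrees=True)).as_rotvec()
    print('pos',s['eef_pos'].round(4),s['orientation'].round(2),'F',s['ft_force'].round(2),'w',round(s['grip_width'],4),'t',s['time_s'])
    print('shift',t.round(4),'len',np.linalg.norm(t).round(4),'rot',r.round(4))
E
python3 -c "
from h import *
go([.618,-.356,.40],115)"
```

```text
pos [0.4372 0.0289 0.4007] [-1.7979e+02 -1.1000e-01  1.5504e+02] F [ 0.11  1.87 -0.16] w 0.085 t 1.1
shift [-0.3264 -0.2726  0.001 ] len 0.4253 rot [-4.200e-03 -6.000e-04  6.988e-01]
```

Emit:
drive_tool(
  plan=[0.085, -0.029, -0.024, 0, 0, 0, 0, 0.085, -0.029, -0.024, 0, 0, 0, 0, 0.085, -0.029, -0.024, 0, 0, 0, 0, 0.085, -0.029, -0.024, 0, 0, 0, 0, 0.085, -0.029, -0.024, 0, 0, 0, 0, 0.085, -0.029, -0.024, 0, 0, 0, 0, 0.085, -0.029, -0.024, 0, 0, 0, 0, 0.085, -0.029, -0.024, 0, 0, 0, 0, 0.085, -0.029, -0.024, 0, 0, 0, 0, 0.085, -0.02, -0.016, 0, 0, 0, 0, 0.085, -0.01, -0.01, 0, 0, 0, 0, 0.085, 0, 0, 0, 0, 0, 0],
)

```text
time_s: 2.1
eef_pos: [0.6028, -0.342, 0.3935]
orientation: [-179.8, -0.5, 154.5]
ft_force: [-0.7, 0.0, -0.3]
grip_width: 0.0854
```

Emit:
drive_tool(
  plan=[0.085, 0, 0, 0, 0, 0, 0.11, 0.085, 0, 0, 0, 0, 0, 0.11, 0.085, 0, 0, 0, 0, 0, 0.11, 0.085, 0, 0, 0, 0, 0, 0.11, 0.085, 0, 0, 0, 0, 0, 0.11, 0.085, 0, 0, 0, 0, 0, 0.1, 0.085, 0, 0, 0, 0, 0, 0.04, 0.085, 0, 0, 0, 0, 0, 0],
)

```text
time_s: 2.77
eef_pos: [0.6013, -0.3385, 0.3887]
orientation: [-179.2, -0.7, 113.0]
ft_force: [0.0, -0.5, 0.4]
grip_width: 0.0849
```

```bash
python3 -c "
from h import *
go([.618,-.356,.30],115)"
```

```text
pos [ 0.6013 -0.3385  0.3887] [-179.18   -0.72  113.03] F [ 0.03 -0.54  0.36] w 0.0849 t 2.7667
shift [-0.0238  0.0098  0.0883] len 0.092 rot [-0.0141 -0.0128 -0.0342]
```

Emit:
drive_tool(
  plan=[0.085, -0.012, 0.005, 0, -0.005, -0.005, -0.01, 0.085, -0.012, 0.005, 0.005, -0.005, -0.005, -0.02, 0.085, 0, 0, 0.03, -0.004, -0.003, -0.01, 0.085, 0, 0, 0.03, 0, 0, 0, 0.085, 0, 0, 0.016, 0, 0, 0, 0.085, 0, 0, 0, 0, 0, 0],
)

```text
time_s: 3.27
eef_pos: [0.6202, -0.353, 0.3067]
orientation: [179.9, 0.1, 116.2]
ft_force: [-0.0, -0.2, -0.1]
grip_width: 0.0849
```

```bash
python3 -c "
from h import *
go([.618,-.356,.203],115)
p,d=imaging.get_image('top');cv2.imwrite('pics/t1.png',cv2.resize(p[120:340,340:560],None,fx=2.7,fy=2.7))
p,d=imaging.get_image('scene');cv2.imwrite('pics/s1.png',cv2.resize(p[120:340,100:380],None,fx=2.7,fy=2.7))
"
```

```text
pos [ 0.6202 -0.353   0.3067] [1.7986e+02 1.3000e-01 1.1623e+02] F [-0.01 -0.18 -0.09] w 0.0849 t 3.2667
shift [-0.0015 -0.0035  0.1037] len 0.1037 rot [0.0025 0.0023 0.0215]
```

View pics/s1.png

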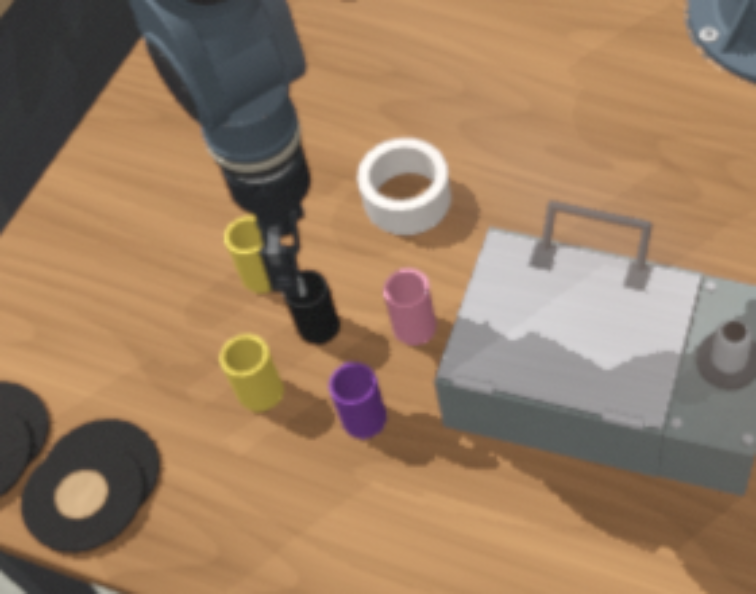

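View pics/t1.png

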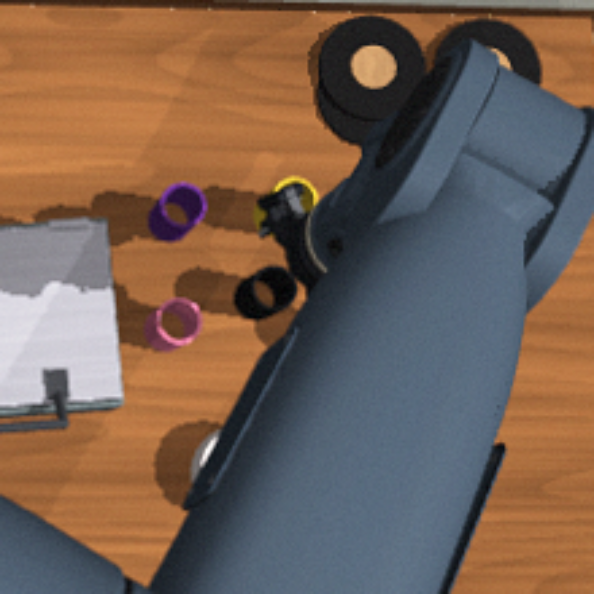

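```bash
python3 -c "
from h import *
for s in(1,-1):
  a=np.radians(26.2); print(proj('top',[.6202+s*.05*np.cos(a),-.353+s*.05*np.sin(a),.145]))
p,d=imaging.get_image('top');C=cloud('top',d)
print(C[199,445],C[203,446],C[196,442])
"
```

```text
[437.98380975 203.96847743]
[455.41205698 238.19608038]
[ 0.66572919 -0.33342437  0.20241329] [ 0.65271519 -0.3319594   0.21566678] [ 0.67297633 -0.32574667  0.20344085]
```

Emit:
drive_tool(
  plan=[0.085, -0.0015, -0.003, 0.02, 0.002, 0.002, 0.02, 0.085, 0, -0.001, 0.025, 0, 0, 0, 0.085, 0, 0, 0, 0, 0, 0],
)

```text
time_s: 3.67
eef_pos: [0.6201, -0.3573, 0.2724]
orientation: [179.4, 0.8, 115.1]
ft_force: [-0.5, 0.4, -1.1]
grip_width: 0.085
```

```bash
python3 -c "
from h import *
go([.618,-.356,.203],115)
p,d=imaging.get_image('scene');cv2.imwrite('pics/s2.png',cv2.resize(p[150:290,150:290],None,fx=4,fy=4,interpolation=2))
"
```

```text
pos [ 0.6201 -0.3573  0.2724] [179.44   0.78 115.09] F [-0.46  0.42 -1.11] w 0.085 t 3.6667
shift [ 0.003  -0.0021  0.0694] len 0.0695 rot [0.0098 0.0135 0.0017]
```

View pics/s2.png

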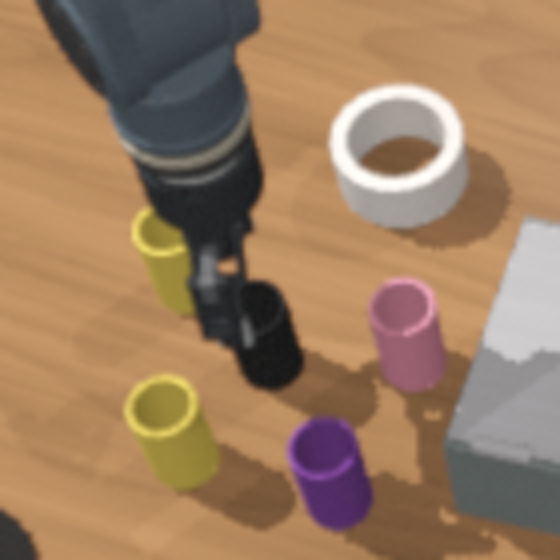

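The open jaws straddle the sleeve (px 265,335 in the crop) and are clear of the yellow tubes. I'll descend.

Emit:
drive_tool(
  plan=[0.085, 0.003, -0.002, 0.01, 0.01, 0.012, 0, 0.085, 0, 0, 0.02, 0, 0, 0, 0.085, 0, 0, 0.02, 0, 0, 0, 0.085, 0, 0, 0.015, 0, 0, 0, 0.085, 0, 0, 0, 0, 0, 0],
)

```text
time_s: 4.13
eef_pos: [0.6203, -0.3567, 0.2186]
orientation: [179.6, 0.7, 115.2]
ft_force: [-0.0, 0.6, -0.4]
grip_width: 0.0852
```

```bash
python3 -c "
from h import *
go([.618,-.356,.203],115)
"
```

```text
pos [ 0.6203 -0.3567  0.2186] [179.57   0.75 115.18] F [-0.04  0.55 -0.37] w 0.0852 t 4.1333
shift [ 0.0018 -0.0019  0.0155] len 0.0158 rot [0.0075 0.0131 0.0032]
```

Emit:
drive_tool(
  plan=[0.085, 0.002, -0.002, 0.008, 0.01, 0.016, 0.003, 0.085, 0.001, -0.001, 0.008, 0.005, 0.008, 0, 0.085, 0, 0, 0, 0, 0, 0, 0.085, 0, 0, 0, 0, 0, 0],
)

```text
time_s: 4.47
eef_pos: [0.6171, -0.3556, 0.2058]
orientation: [-179.6, -0.6, 115.0]
ft_force: [-0.3, 0.2, 1.1]
grip_width: 0.085
```

```bash
python3 -c "
from h import *
go([.618,-.356,.203],115)
"
```

```text
pos [ 0.6171 -0.3556  0.2058] [-179.6    -0.59  115.02] F [-0.26  0.16  1.07] w 0.085 t 4.4667
shift [-0.0008  0.0007  0.0028] len 0.003 rot [-0.007  -0.0104  0.0004]
```

Emit:
drive_tool(
  plan=[0.085, -0.0005, 0.0005, 0.002, -0.006, -0.008, 0, 0.085, 0, 0, 0, 0, 0, 0, 0.04, 0, 0, 0, 0, 0, 0, 0.04, 0, 0, 0, 0, 0, 0, 0.04, 0, 0, 0, 0, 0, 0, 0.04, 0, 0, 0, 0, 0, 0, 0.04, 0, 0, 0, 0, 0, 0, 0.04, 0, 0, 0, 0, 0, 0, 0.04, 0, 0, 0, 0, 0, 0, 0.04, 0, 0, 0, 0, 0, 0],
  force=40,
)

```text
time_s: 5.3
eef_pos: [0.6184, -0.3562, 0.2063]
orientation: [179.9, 0.1, 115.0]
ft_force: [-0.4, -0.2, -0.3]
grip_width: 0.0479
```

```bash
python3 -c "
from h import *
go([.618,-.356,.203],115)
"
```

```text
pos [ 0.6184 -0.3562  0.2063] [1.7990e+02 8.0000e-02 1.1503e+02] F [-0.35 -0.22 -0.34] w 0.0479 t 5.3
shift [ 0.0004 -0.0003  0.0033] len 0.0034 rot [0.0018 0.0015 0.0005]
```

Gripped at 47.9 mm. Lifting, with larger steps.

Emit:
drive_tool(
  plan=[0.04, 0, 0, -0.015, 0, 0, 0, 0.04, 0, 0, -0.025, 0, 0, 0, 0.04, 0, 0, -0.03, 0, 0, 0, 0.04, 0, 0, -0.03, 0, 0, 0, 0.04, 0, 0, -0.03, 0, 0, 0, 0.04, 0, 0, -0.03, 0, 0, 0, 0.04, 0, 0, -0.03, 0, 0, 0, 0.04, 0, 0, -0.02, 0, 0, 0, 0.04, 0, 0, -0.01, 0, 0, 0, 0.04, 0, 0, 0, 0, 0, 0],
)

```text
time_s: 6.13
eef_pos: [0.617, -0.3556, 0.4326]
orientation: [-179.8, -0.3, 115.0]
ft_force: [0.8, 0.2, -1.0]
grip_width: 0.0479
```

```bash
python3 -c "
from h import *
go([.5645,.0815,.41],115)
p,d=imaging.get_image('scene');cv2.imwrite('pics/s3.png',p)
"
```

```text
pos [ 0.617  -0.3556  0.4326] [-179.83   -0.3   115.03] F [ 0.83  0.22 -1.01] w 0.0479 t 6.1333
shift [0.4181 0.1374 0.0244] len 0.4408 rot [-0.003  -0.0053  0.0005]
```

View pics/s3.png

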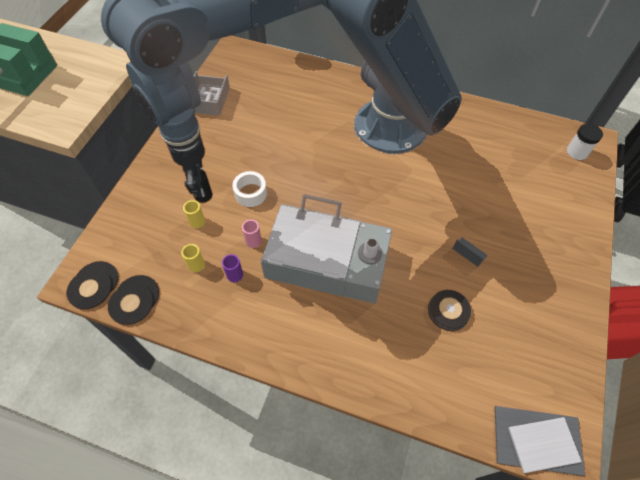

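The sleeve is in the gripper at (200,190) and the bystanders are untouched. Moving to above the spigot.

Emit:
drive_tool(
  plan=[0.04, 0.02, 0.007, 0, 0, 0, 0, 0.04, 0.037, 0.012, 0, 0, 0, 0, 0.04, 0.037, 0.012, 0, 0, 0, 0, 0.04, 0.037, 0.012, 0, 0, 0, 0, 0.04, 0.037, 0.012, 0, 0, 0, 0, 0.04, 0.037, 0.012, 0, 0, 0, 0, 0.04, 0.037, 0.012, 0, 0, 0, 0, 0.04, 0.037, 0.012, 0, 0, 0, 0, 0.04, 0.037, 0.012, 0, 0, 0, 0, 0.04, 0.03, 0.01, 0, 0, 0, 0, 0.04, 0.015, 0.005, 0, 0, 0, 0, 0.04, 0, 0, 0, 0, 0, 0],
)

```text
time_s: 7.18
eef_pos: [0.5654, 0.0352, 0.4124]
orientation: [-178.7, -1.1, 114.7]
ft_force: [0.1, -0.3, 0.2]
grip_width: 0.0478
```

```bash
python3 -c "
from h import *
go([.5645,.0815,.41],115)
"
```

```text
pos [0.5654 0.0352 0.4124] [-178.66   -1.15  114.68] F [ 0.06 -0.3   0.19] w 0.0478 t 7.1833
shift [0.0424 0.0186 0.0028] len 0.0464 rot [-0.0233 -0.0201 -0.0053]
```

Emit:
drive_tool(
  plan=[0.04, 0.02, 0.009, 0, -0.01, -0.008, 0, 0.04, 0.015, 0.006, 0.01, -0.006, -0.006, 0, 0.04, 0.006, 0.003, 0.01, -0.004, -0.003, 0, 0.04, 0, 0, 0, 0, 0, 0, 0.04, 0, 0, 0, 0, 0, 0, 0.04, 0, 0, 0, 0, 0, 0],
)

```text
time_s: 7.68
eef_pos: [0.5627, 0.0803, 0.3857]
orientation: [-179.3, -0.2, 114.8]
ft_force: [-0.2, -0.3, -0.6]
grip_width: 0.0481
```

```bash
python3 -c "
from h import *
go([.5645,.0815,.388],115)
"
```

```text
pos [0.5627 0.0803 0.3857] [-179.32   -0.22  114.79] F [-0.22 -0.34 -0.62] w 0.0481 t 7.6833
shift [ 0.0004  0.0021 -0.0024] len 0.0032 rot [-0.0119 -0.0038 -0.0036]
```

Emit:
drive_tool(
  plan=[0.04, 0.0005, 0.0015, -0.001, -0.008, -0.003, -0.003, 0.04, 0, 0, 0, 0, 0, 0, 0.04, 0, 0, 0, 0, 0, 0],
)

```text
time_s: 7.93
eef_pos: [0.5645, 0.0791, 0.387]
orientation: [-179.8, -0.0, 114.8]
ft_force: [-0.4, 0.2, 0.1]
grip_width: 0.0477
```

```bash
python3 -c "
from h import *
go([.5645,.0815,.388],115)
for n in('top','scene'):
  p,d=imaging.get_image(n); np.savez(n+'4.npz',p=p,d=d)
  u,v=proj(n,[.5645,.0815,.18]).astype(int)
  cv2.imwrite('pics/%s4.png'%n,cv2.resize(p[v-45:v+45,u-60:u+60],None,fx=6,fy=6,interpolation=2)); print(n,u-60,v-45)
go([.5645,.0815,.388],115)
"
```

```text
pos [0.5645 0.0791 0.387 ] [-1.7980e+02 -2.0000e-02  1.1483e+02] F [-0.37  0.24  0.09] w 0.0477 t 7.9333
shift [ 0.0022  0.001  -0.001 ] len 0.0026 rot [-0.0035 -0.0003 -0.003 ]
top 218 192
scene 312 193
pos [0.5645 0.0792 0.3871] [-1.7981e+02 -2.0000e-02  1.1483e+02] F [-0.51 -0.53 -0.61] w 0.0475 t 8.0333
shift [ 0.002   0.001  -0.0009] len 0.0024 rot [-0.0033 -0.0003 -0.0029]
```

View pics/top4.png

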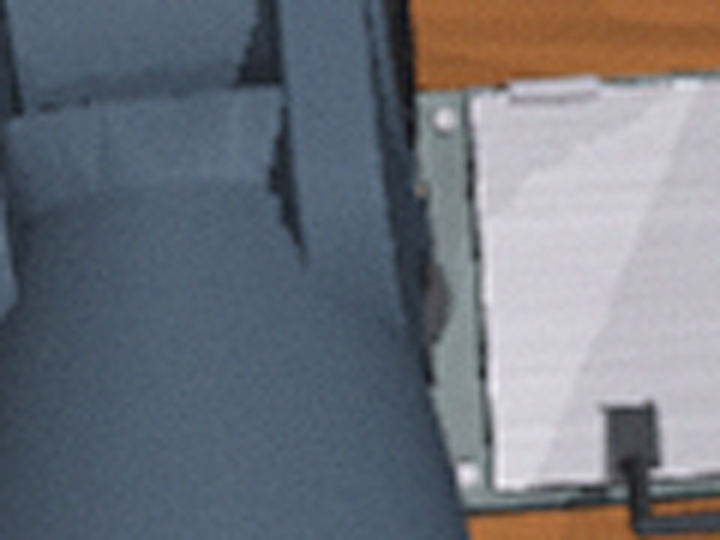

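View pics/scene4.png

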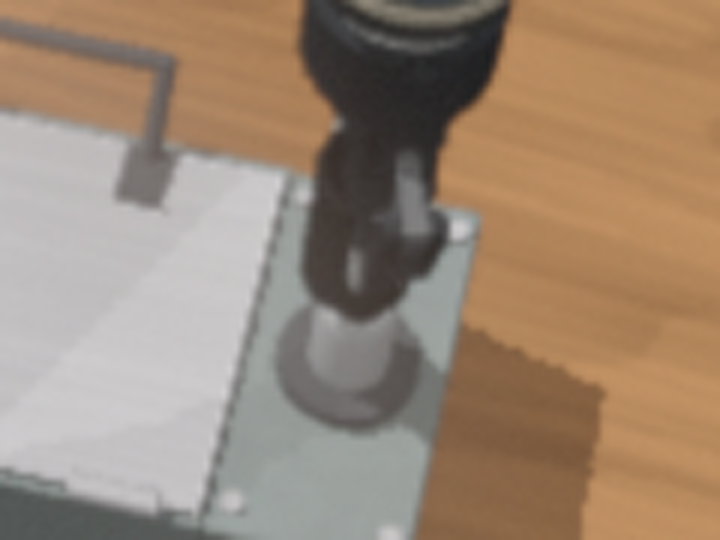

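The top view is blocked by the arm. The scene view shows the sleeve's lower rim (358,318 in the crop) just above the spigot. I'll measure both in this one camera so that any calibration bias cancels.

```bash
python3 - <<'E'
from h import *
f=np.load('scene4.npz');n='scene';p=f['p'];C=cloud(n,f['d']);z=C[...,2];ok=f['d']>0
u0,v0=312,193
# sleeve pixels by depth: z between .17 and .215 near the axis
m=(ok&(z>.176)&(z<.255)&(np.hypot(C[...,0]-.5645,C[...,1]-.0795)<.03)).astype(np.uint8)
P=C[m>0]; print('near pts',len(P))
for lo in np.arange(.176,.255,.008):
    q=P[(P[:,2]>=lo)&(P[:,2]<lo+.008)]
    if len(q)>3: print(round(lo,3),len(q),'x',q[:,0].min().round(4),q[:,0].max().round(4),'y',q[:,1].min().round(4),q[:,1].max().round(4))
# spigot cylinder same camera
for lo in np.arange(.11,.16,.008):
    q=C[ok&(z>=lo)&(z<lo+.008)&(np.hypot(C[...,0]-.5655,C[...,1]-.081)<.03)]
    if len(q)>3: print('sp',round(lo,3),len(q),'x',q[:,0].max().round(4),'y',q[:,1].min().round(4),q[:,1].max().round(4))
big=cv2.resize(p[v0:v0+90,u0:u0+120],None,fx=6,fy=6,interpolation=2)
def circ(cx,cy,zz,r,col):
    a=np.linspace(0,2*np.pi,73); pts=np.array([(proj(n,[cx+r*np.cos(t),cy+r*np.sin(t),zz])-[u0,v0]+.5)*6 for t in a]); cv2.polylines(big,[pts.astype(np.int32)],True,col,1)
circ(.567,.0814,.108,.032,(0,0,255));circ(.567,.0814,.108,.018,(0,255,255));circ(.567,.0814,.150,.018,(0,255,0))
circ(.567,.0816,.1807,.024,(255,255,0)); circ(.567,.0816,.2607,.024,(255,0,255))
cv2.imwrite('pics/ov4.png',big)
E
```

```text
near pts 198
0.176 5 x 0.5784 0.5869 y 0.0583 0.0908
0.184 32 x 0.5695 0.5877 y 0.0565 0.0997
0.192 25 x 0.5701 0.5888 y 0.0562 0.0993
0.2 21 x 0.5474 0.5879 y 0.0543 0.0896
0.208 16 x 0.5469 0.5869 y 0.0583 0.0762
0.216 21 x 0.5396 0.5944 y 0.0562 0.0985
0.224 22 x 0.545 0.5939 y 0.0545 0.0821
0.232 22 x 0.5519 0.5936 y 0.0542 0.0789
0.24 18 x 0.5517 0.5922 y 0.0576 0.0778
0.248 16 x 0.5504 0.5892 y 0.0569 0.0762
sp 0.11 60 x 0.5936 y 0.0563 0.1096
sp 0.118 20 x 0.5828 y 0.0674 0.0968
sp 0.126 19 x 0.5821 y 0.066 0.098
sp 0.134 20 x 0.5841 y 0.0694 0.0983
sp 0.142 23 x 0.5817 y 0.0641 0.0967
sp 0.15 45 x 0.5802 y 0.0679 0.0984
sp 0.158 10 x 0.581 y 0.0667 0.0943
```

View pics/ov4.png

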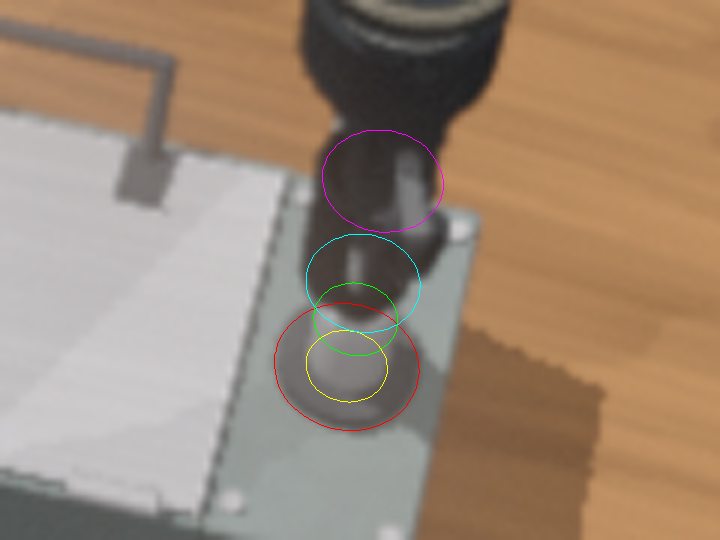

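```bash
python3 - <<'E'
from h import *
f=np.load('scene4.npz');p=f['p'];g=cv2.cvtColor(p,cv2.COLOR_BGR2GRAY)
print('cols 358..386'); 
for v in range(232,264): print(v,g[v,360:386].tolist())
n='scene'
a=np.linspace(0,2*np.pi,361)
for nm,c,zz,r in(('sleeve bottom@.5645,.0792',(.5645,.0792),.1807,.024),('spig150',(.5645,.0815),.150,.018),('spig108',(.5645,.0815),.108,.018),('sh100',(.5645,.0815),.100,.032),('sh108',(.5645,.0815),.108,.032)):
    P=np.array([proj(n,[c[0]+r*np.cos(t),c[1]+r*np.sin(t),zz]) for t in a]); print(nm,P.min(0).round(2),P.max(0).round(2))
E
```

```text
cols 358..386
232 [158, 155, 123, 83, 68, 65, 62, 62, 60, 60, 63, 68, 65, 63, 63, 63, 65, 65, 68, 83, 93, 94, 91, 77, 60, 58]
233 [159, 155, 116, 77, 67, 66, 63, 64, 61, 62, 68, 69, 64, 65, 65, 62, 60, 58, 60, 70, 76, 75, 73, 62, 52, 58]
234 [159, 154, 115, 75, 68, 64, 64, 62, 62, 63, 86, 85, 74, 68, 65, 61, 58, 55, 58, 67, 68, 65, 62, 54, 52, 79]
235 [158, 153, 109, 74, 67, 64, 65, 63, 62, 68, 107, 107, 87, 70, 64, 58, 56, 55, 59, 63, 62, 60, 55, 50, 64, 116]
236 [158, 150, 105, 72, 69, 67, 66, 64, 63, 71, 112, 117, 91, 71, 64, 60, 59, 55, 59, 58, 58, 57, 53, 56, 84, 142]
237 [159, 144, 99, 72, 69, 67, 65, 64, 62, 75, 121, 121, 90, 70, 63, 60, 60, 59, 59, 61, 58, 57, 55, 70, 118, 150]
238 [159, 145, 103, 73, 68, 66, 67, 65, 66, 80, 118, 119, 87, 68, 63, 59, 62, 62, 60, 61, 64, 67, 70, 100, 144, 157]
239 [160, 156, 115, 79, 70, 67, 66, 66, 64, 79, 115, 115, 86, 65, 61, 60, 59, 62, 64, 66, 87, 104, 114, 136, 154, 159]
240 [160, 157, 131, 91, 71, 68, 66, 65, 64, 71, 105, 104, 81, 66, 61, 60, 61, 58, 70, 77, 127, 149, 155, 156, 159, 159]
241 [160, 159, 144, 108, 76, 68, 66, 66, 65, 65, 
[... 2425 characters left out ...]
5, 107, 107, 108, 110, 111, 111, 111, 110, 102, 96, 88, 86, 85, 87, 99, 112, 116, 117, 117, 114, 107]
261 [151, 135, 113, 99, 98, 102, 105, 106, 109, 111, 111, 112, 113, 112, 106, 94, 86, 87, 97, 112, 116, 116, 116, 117, 115, 105]
262 [153, 150, 142, 124, 109, 96, 94, 96, 103, 105, 104, 105, 104, 104, 96, 92, 91, 100, 113, 116, 116, 117, 116, 117, 114, 102]
263 [152, 152, 151, 149, 141, 121, 107, 94, 91, 90, 89, 90, 88, 88, 92, 100, 109, 116, 127, 121, 118, 116, 117, 118, 114, 105]
sleeve bottom@.5645,.0792 [361.91 230.48] [380.9  246.82]
spig150 [364.14 238.88] [378.08 250.98]
spig108 [362.81 246.87] [376.37 258.74]
sh100 [357.33 243.83] [381.3  264.86]
sh108 [357.54 242.35] [381.64 263.45]
```

In the scene image the sleeve's lower rim is at the measured TCP xy. It needs about +2.3 mm in y and −0.5 mm in x to sit on the spigot axis. I'll correct that and then descend.

Emit:
drive_tool(
  plan=[0.04, 0.0022, 0.0005, 0, -0.003, 0, -0.003, 0.04, 0, 0, 0.005, 0, 0, 0, 0.04, 0, 0, 0.005, 0, 0, 0, 0.04, 0, 0, 0, 0, 0, 0],
)

```text
time_s: 8.37
eef_pos: [0.5641, 0.0813, 0.3768]
orientation: [179.9, 0.0, 115.0]
ft_force: [0.2, -0.1, -0.3]
grip_width: 0.0477
```

```bash
python3 -c "
from h import *
go([.564,.0815,.3143],115)
"
```

```text
pos [0.5641 0.0813 0.3768] [179.92   0.   114.99] F [ 0.24 -0.12 -0.26] w 0.0477 t 8.3667
shift [ 0.0003 -0.0001  0.0625] len 0.0625 rot [ 0.0014  0.0001 -0.0002]
```

Aligned. Bottom at 0.1705; descending in small steps with force checks.

Emit:
drive_tool(
  plan=[0.04, 0, 0, 0.006, 0, 0, 0, 0.04, 0, 0, 0.006, 0, 0, 0, 0.04, 0, 0, 0.005, 0, 0, 0, 0.04, 0, 0, 0, 0, 0, 0],
)

```text
time_s: 8.7
eef_pos: [0.5639, 0.0814, 0.3573]
orientation: [180.0, -0.0, 115.0]
ft_force: [-0.2, -0.7, -0.9]
grip_width: 0.0479
```

```bash
python3 -c "
from h import *
go([.564,.0815,.3143],115)
"
```

```text
pos [0.5639 0.0814 0.3573] [ 1.7998e+02 -1.0000e-02  1.1500e+02] F [-0.21 -0.66 -0.95] w 0.0479 t 8.7
shift [0.     0.0002 0.043 ] len 0.043 rot [ 0.0003 -0.0002  0.0001]
```

Emit:
drive_tool(
  plan=[0.04, 0, 0, 0.005, 0, 0, 0, 0.04, 0, 0, 0.005, 0, 0, 0, 0.04, 0, 0, 0.005, 0, 0, 0, 0.04, 0, 0, 0, 0, 0, 0],
)

```text
time_s: 9.03
eef_pos: [0.5638, 0.0814, 0.3403]
orientation: [-180.0, -0.0, 115.0]
ft_force: [0.5, -0.3, -0.6]
grip_width: 0.048
```

```bash
python3 -c "
from h import *
go([.564,.0815,.3143],115)
"
```

```text
pos [0.5638 0.0814 0.3403] [-1.7997e+02 -2.0000e-02  1.1501e+02] F [ 0.53 -0.3  -0.59] w 0.048 t 9.0333
shift [-0.      0.0002  0.026 ] len 0.026 rot [-0.0005 -0.0004  0.0002]
```

Emit:
drive_tool(
  plan=[0.04, 0, 0, 0.005, 0, 0, 0, 0.04, 0, 0, 0.005, 0, 0, 0, 0.04, 0, 0, 0.005, 0, 0, 0, 0.04, 0, 0, 0.004, 0, 0, 0, 0.04, 0, 0, 0, 0, 0, 0],
)

```text
time_s: 9.45
eef_pos: [0.5638, 0.0814, 0.3191]
orientation: [-180.0, -0.0, 115.0]
ft_force: [-0.1, -0.0, -1.5]
grip_width: 0.0476
```

```bash
python3 -c "
from h import *
go([.564,.0815,.3143],115)
"
```

```text
pos [0.5638 0.0814 0.3191] [-1.7998e+02 -2.0000e-02  1.1501e+02] F [-0.05 -0.04 -1.52] w 0.0476 t 9.45
shift [-0.      0.0002  0.0048] len 0.0049 rot [-0.0004 -0.0004  0.0002]
```

Emit:
drive_tool(
  plan=[0.04, 0, 0, 0.003, 0, 0, 0, 0.04, 0, 0, 0.002, 0, 0, 0, 0.04, 0, 0, 0.001, 0, 0, 0, 0.04, 0, 0, 0.001, 0, 0, 0, 0.04, 0, 0, 0.001, 0, 0, 0],
)

```text
time_s: 9.87
eef_pos: [0.5633, 0.0814, 0.3143]
orientation: [179.9, 0.0, 115.0]
ft_force: [-3.6, -0.5, 7.9]
grip_width: 0.0478
```

```bash
python3 -c "
from h import *
go([.564,.0815,.3143],115)
"
```

```text
pos [0.5633 0.0814 0.3143] [1.7985e+02 3.0000e-02 1.1501e+02] F [-3.59 -0.5   7.93] w 0.0478 t 9.8667
shift [-0.0002  0.0007 -0.    ] len 0.0007 rot [0.0026 0.0005 0.0002]
```

Contact at exactly the expected height (0.3143), 8 N up. I'll press a bit and hold.

Emit:
drive_tool(
  plan=[0.04, 0, 0, 0.002, 0, 0, 0, 0.04, 0, 0, 0.002, 0, 0, 0, 0.04, 0, 0, 0.001, 0, 0, 0, 0.04, 0, 0, 0.001, 0, 0, 0, 0.04, 0, 0, 0.001, 0, 0, 0],
)

```text
time_s: 10.28
eef_pos: [0.5622, 0.0812, 0.3143]
orientation: [179.5, 0.2, 115.0]
ft_force: [-5.4, -1.2, 10.9]
grip_width: 0.0482
```

```bash
python3 -c "
from h import *
go([.564,.0815,.3143],115)
p,d=imaging.get_image('scene');cv2.imwrite('pics/s6.png',cv2.resize(p[190:290,310:430],None,fx=6,fy=6,interpolation=2))
"
```

```text
pos [0.5622 0.0812 0.3143] [1.7949e+02 1.6000e-01 1.1501e+02] F [-5.44 -1.2  10.92] w 0.0482 t 10.2833
shift [-0.0005  0.0017 -0.    ] len 0.0018 rot [0.0088 0.0028 0.0001]
```

View pics/s6.png

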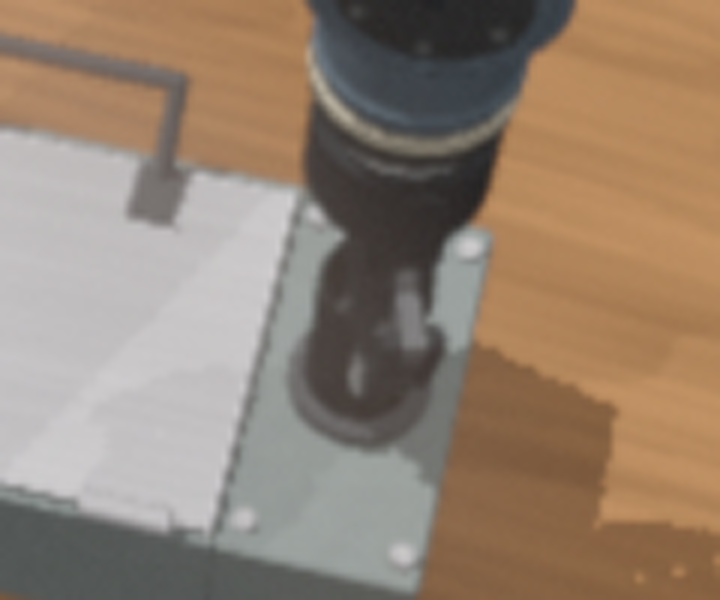

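The sleeve's lower rim rests on the shoulder (360,420 in the crop), with an even dark ring around it. I'll release and back off upward.

Emit:
drive_tool(
  plan=[0.085, 0, 0, 0, 0, 0, 0, 0.085, 0, 0, 0, 0, 0, 0, 0.085, 0, 0, 0, 0, 0, 0, 0.085, 0, 0, 0, 0, 0, 0, 0.085, 0, 0, 0, 0, 0, 0, 0.085, 0, 0, 0, 0, 0, 0],
)

```text
time_s: 10.83
eef_pos: [0.5626, 0.0812, 0.3142]
orientation: [179.4, 0.2, 115.0]
ft_force: [-0.1, -0.7, -0.3]
grip_width: 0.0846
```

```bash
python3 -c "
from h import *
go([.564,.0815,.42],115)
"
```

```text
pos [0.5626 0.0812 0.3142] [179.42   0.18 115.01] F [-0.07 -0.68 -0.29] w 0.0846 t 10.8333
shift [-0.0007  0.0024 -0.1058] len 0.1058 rot [0.0101 0.0031 0.0002]
```

Emit:
drive_tool(
  plan=[0.085, 0, 0, -0.015, 0, 0, 0, 0.085, 0, 0, -0.025, 0, 0, 0, 0.085, 0, 0, -0.03, 0, 0, 0, 0.085, 0, 0, -0.03, 0, 0, 0, 0.085, 0, 0, -0.01, 0.01, 0.003, 0, 0.085, 0, 0, 0, 0, 0, 0, 0.085, 0, 0, 0, 0, 0, 0],
)

```text
time_s: 11.42
eef_pos: [0.5611, 0.081, 0.4262]
orientation: [-179.7, -0.1, 115.0]
ft_force: [-0.8, 0.1, 0.2]
grip_width: 0.085
```

```bash
python3 -c "
from h import *
go([.470,-.0873,.43],115)
"
```

```text
pos [0.5611 0.081  0.4262] [-1.7972e+02 -8.0000e-02  1.1501e+02] F [-0.79  0.15  0.17] w 0.085 t 11.4167
shift [-0.114  -0.1538 -0.0032] len 0.1915 rot [-0.0049 -0.0014  0.0001]
```

Emit:
drive_tool(
  plan=[0.085, -0.013, -0.018, -0.003, 0, 0, 0, 0.085, -0.02, -0.026, 0, 0, 0, 0, 0.085, -0.022, -0.029, 0, 0, 0, 0, 0.085, -0.02, -0.027, 0, 0, 0, 0, 0.085, -0.018, -0.023, 0, 0, 0, 0, 0.085, -0.008, -0.01, 0, 0, 0, 0, 0.085, 0, 0, 0, 0, 0, 0.1, 0.085, 0, 0, 0, 0, 0, 0.1, 0.085, 0, 0, 0, 0, 0, 0.09, 0.085, 0, 0, 0, 0, 0, 0.05, 0.085, 0, 0, 0, 0, 0, 0, 0.085, 0, 0, 0, 0, 0, 0],
)

```text
time_s: 12.42
eef_pos: [0.4771, -0.0728, 0.4128]
orientation: [-178.7, -0.2, 94.8]
ft_force: [0.4, 1.0, -0.5]
grip_width: 0.0851
```

```bash
python3 -c "
from h import *
go([.470,-.0873,.33],95.2)
p,d=imaging.get_image('scene');cv2.imwrite('pics/s7.png',cv2.resize(p[150:300,250:450],None,fx=4,fy=4,interpolation=2)); np.savez('scene7.npz',p=p,d=d)
"
```

```text
pos [ 0.4771 -0.0728  0.4128] [-1.7874e+02 -1.6000e-01  9.4750e+01] F [ 0.42  1.02 -0.47] w 0.0851 t 12.4167
shift [-0.0141 -0.0064  0.0829] len 0.0844 rot [-0.022  -0.0028 -0.0078]
```

View pics/s7.png

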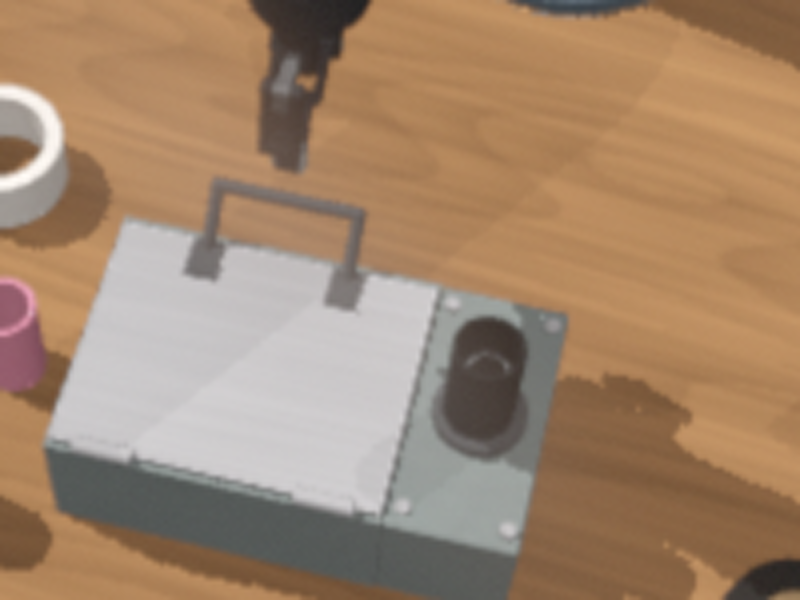

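The sleeve stands upright on the shoulder (490,390), and the spigot tip shows inside the bore. The gripper is above the bar (290,195). I'll check the sleeve height and continue.

```bash
python3 -c "
from h import *
f=np.load('scene7.npz');C=cloud('scene',f['d']);z=C[...,2]
m=(f['d']>0)&(np.hypot(C[...,0]-.566,C[...,1]-.0815)<.04)&(z>.13)
q=C[m];print(len(q),np.percentile(q[:,2],[50,90,97,100]).round(4)); t=q[q[:,2]>.184];print(len(t),cv2.minEnclosingCircle(t[:,:2].astype(np.float32)))
"
```

```text
447 [0.1654 0.188  0.1899 0.1932]
97 ((0.5634952187538147, 0.07942680269479752), 0.02499125525355339)
```

Emit:
drive_tool(
  plan=[0.085, -0.007, -0.003, 0, -0.012, -0.002, -0.006, 0.085, -0.007, -0.003, 0.01, -0.008, 0, 0, 0.085, 0, 0, 0.02, 0, 0, 0, 0.085, 0, 0, 0.02, 0, 0, 0, 0.085, 0, 0, 0.01, 0, 0, 0, 0.085, 0, 0, 0, 0, 0, 0],
)

```text
time_s: 12.97
eef_pos: [0.4715, -0.0892, 0.3499]
orientation: [179.8, 0.1, 95.8]
ft_force: [-0.4, 0.2, 0.2]
grip_width: 0.0853
```

```bash
python3 -c "
from h import *
go([.470,-.0873,.296],95.2)
"
```

```text
pos [ 0.4715 -0.0892  0.3499] [1.7982e+02 6.0000e-02 9.5840e+01] F [-0.45  0.16  0.23] w 0.0853 t 12.9667
shift [ 0.0021 -0.0015  0.0539] len 0.054 rot [0.0032 0.001  0.0112]
```

Emit:
drive_tool(
  plan=[0.085, 0.001, -0.001, 0.015, 0.003, 0, 0.01, 0.085, 0.001, -0.0005, 0.015, 0, 0, 0, 0.085, 0, 0, 0.01, 0, 0, 0, 0.085, 0, 0, 0.006, 0, 0, 0, 0.085, 0, 0, 0, 0, 0, 0],
)

```text
time_s: 13.38
eef_pos: [0.4699, -0.0886, 0.304]
orientation: [179.8, 0.1, 95.6]
ft_force: [0.1, -0.6, 0.5]
grip_width: 0.0848
```

```bash
python3 -c "
from h import *
go([.470,-.0873,.295],95.2)
p,d=imaging.get_image('scene');cv2.imwrite('pics/s8.png',cv2.resize(p[150:300,250:450],None,fx=4,fy=4,interpolation=2)); np.savez('scene7.npz',p=p,d=d)
"
```

```text
pos [ 0.4699 -0.0886  0.304 ] [1.7978e+02 1.4000e-01 9.5580e+01] F [ 0.05 -0.57  0.45] w 0.0848 t 13.3833
shift [0.0013 0.0002 0.009 ] len 0.0091 rot [0.0039 0.0024 0.0067]
```

View pics/s8.png

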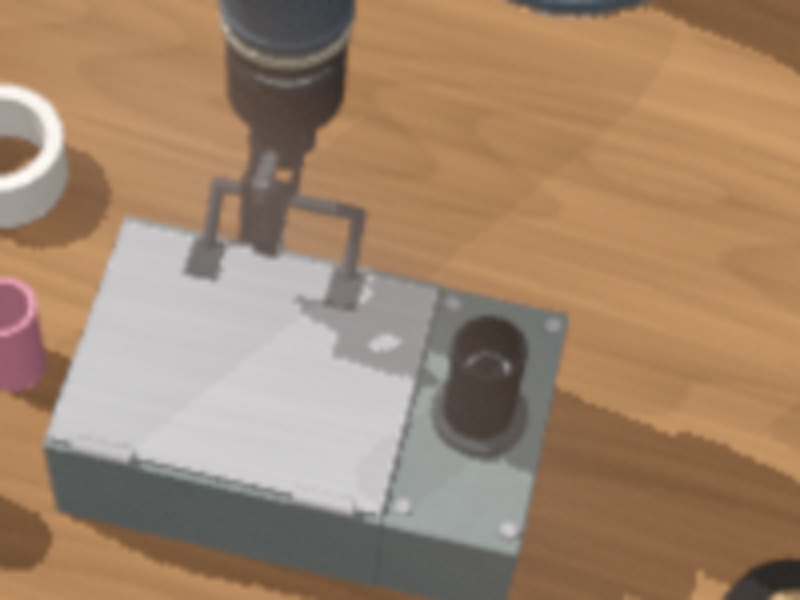

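The fingers straddle the bar between its legs (about 268,200). Lowering 9 mm, then closing.

Emit:
drive_tool(
  plan=[0.085, 0.001, 0, 0.006, 0.003, 0.002, 0.006, 0.085, 0, 0, 0.003, 0, 0, 0, 0, 0, 0, 0, 0, 0, 0, 0, 0, 0, 0, 0, 0, 0, 0, 0, 0, 0, 0, 0, 0, 0, 0, 0, 0, 0, 0, 0, 0, 0, 0, 0, 0, 0, 0, 0, 0, 0, 0, 0, 0, 0, 0, 0, 0, 0, 0, 0, 0, 0, 0, 0, 0, 0, 0, 0, 0, 0, 0, 0, 0, 0, 0],
  force=50,
)

```text
time_s: 14.35
eef_pos: [0.4688, -0.088, 0.2978]
orientation: [180.0, 0.1, 95.2]
ft_force: [-0.6, -0.5, -1.8]
grip_width: 0.0083
```

```bash
python3 -c "
from h import *
go([.470,-.0873,.295],95.2)
p,d=imaging.get_image('scene');cv2.imwrite('pics/s9.png',cv2.resize(p[150:300,250:450],None,fx=4,fy=4,interpolation=2))
"
```

```text
pos [ 0.4688 -0.088   0.2978] [1.7999e+02 1.2000e-01 9.5230e+01] F [-0.59 -0.46 -1.78] w 0.0083 t 14.35
shift [0.0006 0.0012 0.0028] len 0.0031 rot [0.0002 0.0021 0.0005]
```

View pics/s9.png

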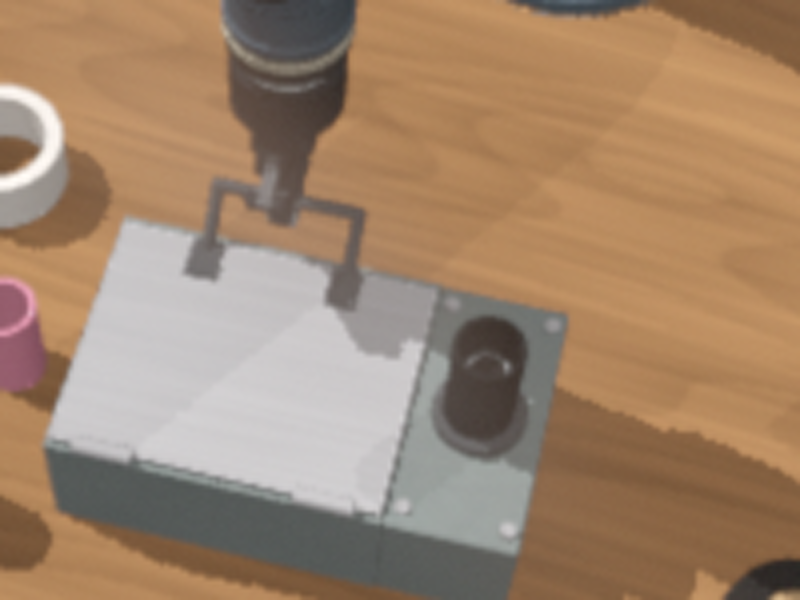

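Gripped on the bar (280,200). Lifting along the hinge arc: tool y points to the rear and −z is up.

Emit:
drive_tool(
  plan=[0, 0, 0.002, -0.009, 0, 0, 0, 0, 0, 0.003, -0.009, 0, 0, 0, 0, 0, 0.003, -0.009, 0, 0, 0, 0, 0, 0.003, -0.008, 0, 0, 0, 0, 0, 0, 0, 0, 0, 0],
)

```text
time_s: 14.82
eef_pos: [0.4804, -0.0869, 0.3355]
orientation: [-179.8, 0.1, 95.2]
ft_force: [-1.0, 0.1, -4.5]
grip_width: 0.0082
```

```bash
cat >> h.py <<'E'
def arc(th):
    a=np.arctan2(.04,.2)+np.radians(th); r=np.hypot(.2,.04); dx=.2-r*np.cos(a); dz=r*np.sin(a)-.04
    return np.array([.4688,-.088,.2978])+dx*np.array([np.cos(np.radians(5.2)),np.sin(np.radians(5.2)),0])+np.array([0,0,dz])
def est():
    s=robot.get_state(); dz=s['eef_pos'][2]-.2978; r=np.hypot(.2,.04); return np.degrees(np.arcsin((dz+.04)/r)-np.arctan2(.04,.2))
E
python3 -c "
from h import *
print(est()); go(arc(est()),95.2)
go(arc(45),95.2)
"
```

```text
11.077877965418038
pos [ 0.4804 -0.0869  0.3355] [-1.7983e+02  1.2000e-01  9.5230e+01] F [-1.03  0.14 -4.47] w 0.0082 t 14.8167
shift [-0.     -0.0003  0.    ] len 0.0003 rot [-0.003   0.0022  0.0004]
pos [ 0.4804 -0.0869  0.3355] [-1.7983e+02  1.2000e-01  9.5230e+01] F [-1.03  0.14 -4.47] w 0.0082 t 14.8167
shift [-0.0003  0.0749 -0.0922] len 0.1188 rot [-0.003   0.0022  0.0004]
```

On the arc at about 11°, with a load of about 4 N on the wrist, as expected. Continuing.

Emit:
drive_tool(
  plan=[0, 0, 0.004, -0.009, 0, 0, 0, 0, 0, 0.004, -0.009, 0, 0, 0, 0, 0, 0.005, -0.009, 0, 0, 0, 0, 0, 0.005, -0.008, 0, 0, 0, 0, 0, 0, 0, 0, 0, 0],
)

```text
time_s: 15.23
eef_pos: [0.4998, -0.0851, 0.373]
orientation: [-179.8, 0.2, 95.2]
ft_force: [-1.2, -0.1, -1.1]
grip_width: 0.0081
```

```bash
python3 -c "
from h import *
print(est()); go(arc(est()),95.2)
go(arc(45),95.2)
"
```

```text
23.071309918888193
pos [ 0.4998 -0.0851  0.373 ] [-1.7982e+02  1.6000e-01  9.5230e+01] F [-1.18 -0.09 -1.11] w 0.0081 t 15.2333
shift [-0.0001  0.0005 -0.    ] len 0.0005 rot [-0.0032  0.0027  0.0006]
pos [ 0.4998 -0.0851  0.373 ] [-1.7982e+02  1.6000e-01  9.5230e+01] F [-1.18 -0.09 -1.11] w 0.0081 t 15.2333
shift [-0.0003  0.0556 -0.0547] len 0.078 rot [-0.0032  0.0027  0.0006]
```

Emit:
drive_tool(
  plan=[0, 0, 0.006, -0.008, 0, 0, 0, 0, 0, 0.006, -0.008, 0, 0, 0, 0, 0, 0.007, -0.007, 0, 0, 0, 0, 0, 0.006, -0.006, 0, 0, 0, 0, 0, 0, 0, 0, 0, 0],
)

```text
time_s: 15.65
eef_pos: [0.5233, -0.0829, 0.4017]
orientation: [-179.4, 0.2, 95.2]
ft_force: [-0.6, -1.0, -0.8]
grip_width: 0.008
```

```bash
python3 -c "
from h import *
print(est()); go(arc(est()),95.2)
go(arc(45),95.2)
p,d=imaging.get_image('scene');cv2.imwrite('pics/s10.png',cv2.resize(p[100:300,220:460],None,fx=3.3,fy=3,interpolation=2))
"
```

```text
33.579414442210016
pos [ 0.5233 -0.0829  0.4017] [-179.41    0.19   95.21] F [-0.65 -0.99 -0.76] w 0.008 t 15.65
shift [-0.0002  0.0007 -0.    ] len 0.0008 rot [-0.0102  0.0033  0.0002]
pos [ 0.5233 -0.0829  0.4017] [-179.41    0.19   95.21] F [-0.65 -0.99 -0.76] w 0.008 t 15.65
shift [-0.0003  0.0318 -0.0261] len 0.0412 rot [-0.0102  0.0033  0.0002]
```

View pics/s10.png

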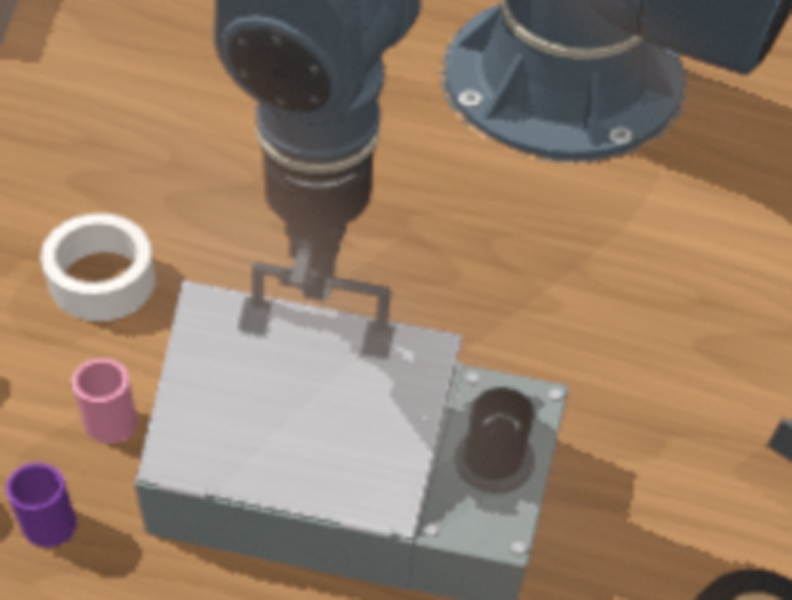

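The hatch is rising with the bar held (310,280), and the sleeve is in place (498,430). I'll finish the arc and measure the angle from depth.

Emit:
drive_tool(
  plan=[0, 0, 0.007, -0.006, 0, 0, 0, 0, 0, 0.007, -0.006, 0, 0, 0, 0, 0, 0.006, -0.005, 0, 0, 0, 0, 0, 0.004, -0.004, 0, 0, 0, 0, 0, 0, 0, 0, 0, 0, 0, 0, 0, 0, 0, 0, 0],
)

```text
time_s: 16.2
eef_pos: [0.5443, -0.0809, 0.42]
orientation: [-178.9, 0.2, 95.2]
ft_force: [-2.8, -0.7, -0.1]
grip_width: 0.0076
```

```bash
cat > ang.py <<'E'
from h import *
print(est()); go(arc(est()),95.2)
go(arc(45),95.2)
import sys
for n in('scene','top'):
    p,d=imaging.get_image(n); cv2.imwrite('pics/%s%s.png'%(n,sys.argv[1]),p)
    C=cloud(n,d); b=np.radians(5.2); c=np.array([.575,-.033])
    X=(C[...,0]-c[0])*np.cos(b)+(C[...,1]-c[1])*np.sin(b); Y=-(C[...,0]-c[0])*np.sin(b)+(C[...,1]-c[1])*np.cos(b)
    m=(d>0)&((abs(Y+.125)<.025)|(abs(Y-.035)<.025))&(X>-.08)&(X<.07)&(C[...,2]>.115)&(C[...,2]<.26)
    if m.sum()>50:
        vx,vz,x0,z0=cv2.fitLine(np.c_[X[m],C[...,2][m]].astype(np.float32),cv2.DIST_HUBER,0,.001,.001).ravel()
        print(n,m.sum(),'angle',np.degrees(np.arctan2(abs(vz),abs(vx))),'at x=.09 z',z0+(.09-x0)*vz/vx)
E
python3 ang.py 11
```

```text
41.38044489406803
pos [ 0.5443 -0.0809  0.42  ] [-178.9     0.19   95.18] F [-2.79 -0.72 -0.07] w 0.0076 t 16.2
shift [-0.0002  0.0005 -0.    ] len 0.0006 rot [-0.0192  0.0033 -0.0005]
pos [ 0.5443 -0.0809  0.42  ] [-178.9     0.19   95.18] F [-2.79 -0.72 -0.07] w 0.0076 t 16.2
shift [-0.0002  0.0109 -0.0077] len 0.0133 rot [-0.0192  0.0033 -0.0005]
scene 2225 angle 40.32428 at x=.09 z 0.10486732
top 621 angle 39.928165 at x=.09 z 0.10488427
```

Emit:
drive_tool(
  plan=[0, 0, 0.005, -0.004, -0.008, 0.002, 0, 0, 0, 0.005, -0.004, -0.005, 0, 0, 0, 0, 0.003, -0.003, 0, 0, 0, 0, 0, 0, 0, 0, 0, 0, 0, 0, 0, 0, 0, 0, 0],
)

```text
time_s: 16.72
eef_pos: [0.5561, -0.0801, 0.4303]
orientation: [-179.5, 0.1, 95.1]
ft_force: [-3.0, -1.2, 0.0]
grip_width: 0.0079
```

```bash
python3 ang.py 12
```

```text
46.41916693561458
pos [ 0.5561 -0.0801  0.4303] [-1.7948e+02  1.0000e-01  9.5140e+01] F [-3.   -1.22  0.  ] w 0.0079 t 16.7167
shift [ 0.0001  0.0034 -0.    ] len 0.0034 rot [-0.0091  0.0017 -0.0011]
pos [ 0.5561 -0.0801  0.4303] [-1.7948e+02  1.0000e-01  9.5140e+01] F [-3.   -1.22  0.  ] w 0.0079 t 16.7167
shift [ 0.0001 -0.0008  0.0028] len 0.0029 rot [-0.0091  0.0017 -0.0011]
scene 2187 angle 45.049866 at x=.09 z 0.104849614
top 529 angle 44.676846 at x=.09 z 0.105018355
```

Emit:
drive_tool(
  plan=[0, 0, 0, 0, 0, 0, 0, 0, 0, 0, 0, 0, 0, 0, 0, 0, 0, 0, 0, 0, 0, 0, 0, 0, 0, 0, 0, 0, 0, 0, 0, 0, 0, 0, 0, 0, 0, 0, 0, 0, 0, 0, 0, 0, 0, 0, 0, 0, 0, 0, 0, 0, 0, 0, 0, 0],
)

```text
time_s: 17.48
eef_pos: [0.5555, -0.0802, 0.4298]
orientation: [-179.5, 0.1, 95.1]
ft_force: [-2.3, -0.9, -0.5]
grip_width: 0.008
```

```bash
python3 ang.py 13; python3 -c "
from h import *
p,d=imaging.get_image('scene');cv2.imwrite('pics/s14.png',cv2.resize(p[100:300,180:480],None,fx=2.6,fy=2.6,interpolation=2))
C=cloud('scene',d);z=C[...,2];m=(d>0)&(np.hypot(C[...,0]-.566,C[...,1]-.0815)<.035)&(z>.13)&(z<.2)
q=C[m];print(np.percentile(q[:,2],[50,90,97,100]).round(4)); t=q[q[:,2]>.184];print(len(t),cv2.minEnclosingCircle(t[:,:2].astype(np.float32)))
s=robot.get_state();print(s['ft_force'],s['qvel'].round(2))"
```

```text
46.19612641890085
pos [ 0.5555 -0.0802  0.4298] [-1.7945e+02  1.0000e-01  9.5130e+01] F [-2.26 -0.91 -0.48] w 0.008 t 17.4833
shift [ 0.0001  0.0034 -0.    ] len 0.0034 rot [-0.0096  0.0017 -0.0013]
pos [ 0.5555 -0.0802  0.4298] [-1.7945e+02  1.0000e-01  9.5130e+01] F [-2.26 -0.91 -0.48] w 0.008 t 17.4833
shift [ 0.0001 -0.0002  0.0023] len 0.0023 rot [-0.0096  0.0017 -0.0013]
scene 2181 angle 44.91674 at x=.09 z 0.104565464
top 543 angle 44.438976 at x=.09 z 0.105098784
[0.166  0.1875 0.1898 0.1938]
92 ((0.564551591873169, 0.07888540625572205), 0.025110024958848953)
[-2.72086921 -2.22290127 -2.33361056] [ 0.02 -0.    0.   -0.06 -0.02  0.  ]
```

View pics/s14.png

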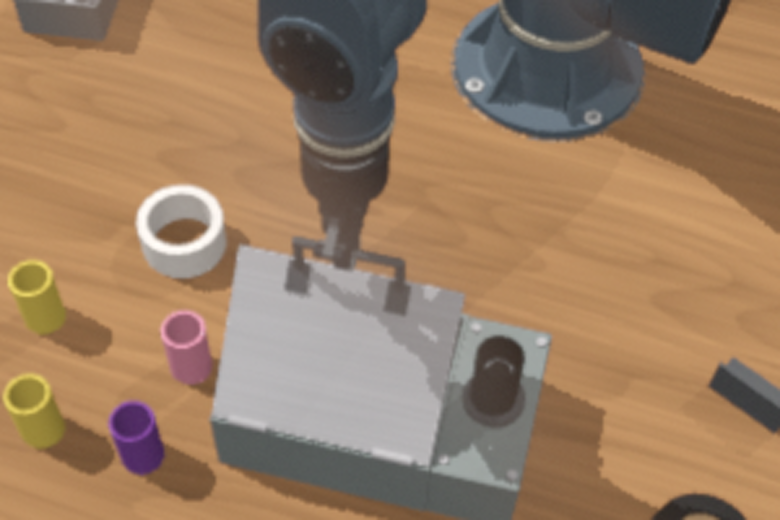

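The hatch is held by the bar (345,250) and steady near 44.7°. The sleeve is home (498,375) and nothing else props the hatch. Handing in.

```bash
python3 -c "
from h import *
print(robot.sign_off())"
```

```text
the job is handed in; nothing more can be done
None
```

The job is handed in: the sleeve is home on the spigot and let go, and the gripper is still holding the hatch at about 45 degrees. `sign_off` gives no verdict, so what follows is from my own checks.

- **Sleeve:** I gripped the black sleeve, which stood among the yellow, pink and purple look-alikes, and slid it down the spigot. It met the shoulder at the predicted height with about 8–11 N of push while still gripped, and only then did I let go. Afterwards its top measured about 0.188 m by depth, which is the right height for fully home, and it looked upright and untouched.
- **Hatch:** I lifted it by the bar along the hinge arc. Depth put the angle at 44.9° in the scene view and 44.4° in the top view, with about 0.2° of change over the last 0.75 s of holding. The arm's position alone suggests 46.2°, which differs a little but is also inside the limits.
- **Bystanders:** The tape roll and angle iron look unmoved in the last picture. I never worked near the grinding discs, but that picture shows only the edge of the stack. I did not re-measure any of the three.
- **Disagreements:**
  - The two cameras differ by 2–3 mm. For the fit I therefore compared sleeve and spigot within the scene view only, because the arm blocked the top view.
  - A rough circle on the sleeve's rim reads about 2 mm off the spigot axis, which is within the clearance and the camera error.
  - The finger opening on the 10 mm bar read about 8 mm, but the grip held.

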